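# Clamp a crimped vial in the butterfly-knob vise

### The arm

A 7-joint arm with a two-finger parallel gripper is mounted at the origin on a cart in front of the work surface, level with it; the furniture and walls round the work are solid. World frame = base frame: x ahead of the robot, y to its left, z up, the work surface at z = 0. Lengths are in m, angles in rad, forces in N, time in s.
With the tool pointing down it reaches from about 0.4 to 0.85 m from the base axis. Payload 10.4 kg.
Tool frame: the origin (TCP) lies between the finger pads; the fingertips stand 22 mm ahead of it and the grasp point (between the pads) lies 3 mm ahead of it; z points along the fingers, y is the line along which they close (so a half turn about z gives the same grasp; the last joint's range is limited). The gripper opens to 85 mm and grips with 20 to 120 N. Pads are 22 mm wide; open, the fingers measure 114 mm over their backs; the gripper's body (76 mm by 85 mm) begins 54 mm behind the grasp point. The pads swing forward as they close: fully open they stand 13 mm farther back than shut.
Start: joints at [-1.197, 0.332, -0.065, 1.46, 0.022, 1.35, -0.088], TCP at [0.242, 0.576, 0.253] pointing down, gripper open.
Joint ranges: [-2.6, 2.6], [-0.5, 2.12], [-1.47, 1.34], [0.16, 2.42], [-1.27, 4.41], [0.06, 2.06], [-2.6, 2.6]. Speed limits (rad/s): [2.22, 2.22, 2.79, 2.79, 3.14, 3.14, 3.14].

### API

Orientations are given as a unit quaternion [x, y, z, w].
In Python, from workcell import manip, camera, ticket, boxes_of, outline_of gives the robot as it stands.
- The arm moves only by the tool carry_out, never from a script. Its argument "deltas" is a list of rows, each a list of 5 numbers: the shift along the tool's x, y, z as a fraction of full scale, then the turn about the tool's z as a fraction of full scale, then the opening, from -1 (shut) to 1 (fully open), so that 0 is half open. In form: [[tx, ty, tz, spin, gripper], ...]. A call has 1 to 20 rows; each row is the pose to reach, as a shift and turn from the pose commanded when the call began, along the tool's axes at that moment; what a row does not reach only later rows make up. Full scale, the value 1, is 150 mm for a shift and 30 degrees for a turn. A row lasts 1/8 s, in which the tool goes at most 62.5 mm and 10.7 degrees, less where a joint would pass 70% of its speed; a pose out of reach is approached as far as the arm can. A call with a number of a shift or a turn outside -1 to 1 is refused whole. A call with a gripper value outside its range is refused whole. The fingers move at their own pace and stop on an object; "force" is the grip in N (left out, the last holds). Time passes only in rows, so rows that repeat a pose let the fingers close. It gives the time, the measured TCP pose, the force, the opening and the grip force at its end, in the units of the state.
- manip.get_obs(): the state, without advancing time (a new reading comes with each control period).
- camera(name): name is "side" or "top"; returns a dict with "img" (480x640x3 uint8, red, green, blue), "depth" (480x640 float32, m along the optical axis (not along the pixel's ray), 0 where there is no reading), "vertical_fov" (degrees; the focal length in pixels is half the picture's height over the tangent of half this angle, whatever the lens; pixels are square), "cx", "cy" (the principal point, pixels), "k1" (the pictures are not rectified: a ray, as slopes to the right and down, at radius r is drawn at 1 + k1 r^2 times it, then the intrinsics apply), "R" (3x3) and "t" (3): a world point X has camera coordinates R X + t. Camera axes: x right, y down, z forward; pixel columns grow to the right and rows downward; lengths in m; the calibration is good to about 2 mm. A picture is of the moment at which its call begins.
- ticket.hand_in(): hands the job in; it is judged then, once.
Trained networks look in a picture, given as the dict that the camera call returned (one of the last four; its "shot" number tells which), for a name from the list of things; names that differ only in an ending like _2 or _b are one class to them, and where a whole thing is asked for, a point or a joint stands for the part that bears it (a point fixed in the world has none). Each returns a list of dicts, best first, with "conf" (0 to 1); they miss things now and then, are a little off and sometimes report something else, mostly with a low value. They report only what shows in the picture. A call takes as long as a camera call.
- boxes_of(query, picture): "position" ([x, y, z] in m, in world coordinates, good to about 4 mm: the middle of the surface that is visible of it).
- outline_of(query, picture): "region" (480x640 bool, what is visible of it).
The state is a dict: "clock": time; "joint_pos": joint angles; "joint_velocities": joint speeds; "tau": joint torques, N m; "position": TCP position; "ee_rot": TCP orientation; "ft_force": force on the tool from outside, world axes, zero at the start; "torque": the same for the moment, N m; "grip_width": opening from 0.0 (shut) to 1.0 (fully open); "grasp_force": force on a finger pad.
Only numpy, scipy, OpenCV 4.12 (cv2) and the standard library are available. Lean on these libraries where they do the work, as an engineer would, in place of code of your own. Each camera call takes 0.05 s, during which the arm holds its last target. There are 200 camera calls.

### The job

Stand the vial that is by itself on the table upright in the open nest of the small blue bench vise, let go of it, then turn the red butterfly knob clockwise until the vial is held snugly (about 12 N of grip), without ever crushing the glass. Keep the vial upright, do not press against the thin white panel beside the knob, and leave the timer, the tape roll and the wash bottle where they are.

Things in the scene. Friction and masses are not known exactly. Their poses are not given: they have to be found in the camera images.
- vial: Glass sample vial with a white crimped cap, standing by itself on the table, 23 mm diameter (a plain cylinder to the touch), 76 mm tall, about 26 g. Origin at the centre of its underside, z up along its axis.
- vise: Blue and grey vise for one vial, fixed: base plate 184 x 94 mm, 8 mm thick. Origin at table height under the middle of the nest; x runs from the knob towards the fixed V stop, y left of that, z up. Knob axis at x = -97, y = 0 mm, on a housing 50 x 50 mm with its top 30 mm above the table.
- nest (a point): Point on the base plate's top (8 mm above the table) at x = -5 mm, y = 0 of the vise: set down with its underside centre here, the vial stands free of V stop and jaw. The V (90 degrees, opening to the vise's -x, top 46 mm above the table) is adjustable: a vial home in it has its axis at y = 0 and x between -3 and +3 mm of the vise, different each time and not reported.
- jaw: Sliding aluminium jaw with a spring-backed, rubber-faced pad; tops 42 mm above the table. Origin at the vise's when the knob reads 0; moves along the vise's +x 10 mm per rad of knob. Pad face at x = -27.3 mm of the jaw. Once the vial is home in the V, grip rises by about 40 to 60 N per rad of knob. Right grip: 6 to 20 N; glass counts as crushed above 25 N.
- wing_knob (a joint): Angle of the red butterfly knob, rad; 0 = jaw fully open, grows clockwise seen from above (jaw closes), limit 2.9. Starts at 0 to 0.3; the pad meets a vial home in the V between about 1.3 and 1.9. Friction 0.25 N m while turning (about 0.15 is felt at rest), stays where it is left; a grip of F newtons adds 0.010 x F N m to the tightening torque (12 N: 0.12 N m above free turning).
- knob_grip (a point): Point on the knob's vertical axis, 55 mm above the table, mid wings. x lies along the wings and turns with them; z up. The knob is one upright blade 8 mm thick, 60 mm across the wings, from 39 mm to 63 mm (middle) and 66 mm (wing tops) above the table, over a collar 18 mm across.
- panel: Thin white upright panel fixed to the vise beside the knob: 84 mm long, 3 mm thick, top 70 mm above the table. Inner face 36 mm from the knob's axis on the vise's +y side, 6 mm outside the circle the wings sweep, so widely opened fingers do not fit between. Origin and axes are the vise's. Must not be pressed with more than 10 N.
- timer: White bench timer lying face up, 66 x 66 x 19 mm; origin at the centre of its underside. Not to be disturbed.
- tape_roll: Roll of beige tape lying flat, 105 mm diameter, 25 mm high; origin at the centre of its underside. Not to be disturbed.
- wash_small: White solvent bottle with a red cap, 52 mm diameter, 120 mm tall; origin at the centre of its underside. Not to be disturbed.

How it is judged:
By the outcome, as a careful person would: the job done as asked, in the order asked, and still so for the second after the job is handed in, with the robot touching nothing.
It also fails if it takes over 72 s, if anything falls off the work surface, if the arm or the gripper's body presses on something with over 40 N, if the wrist force passes 120 N, or if a joint passes its speed limit or range.

## Working session

There is one attempt and no reset: what is moved stays moved. The work goes in short steps, Python scripts to look and compute and a tool call to move; the robot and the scene stay as the last step left them, time stands still between calls to the robot, and variables do not carry over. Pictures are saved under pics/ and viewed, at most 10 in all, crops included, and the job is handed in when it is done.

Besides the shell and the picture viewer there is one more tool, called as name([rows], argument=value, ...), one row to a line, values as JSON. carry_out: Moves the arm, as the interface text tells. Its arguments: {"type":"object","properties":{"deltas":{"type":"array","items":{"type":"array","items":{"type":"number"}}},"force":{"type":"number"}},"required":["deltas"]}

```bash
mkdir -p pics; ls; cat > h.py <<'E'
import numpy as np, cv2
from workcell import manip, camera, ticket, boxes_of, outline_of
def cloud(p):
    f=240/np.tan(np.radians(p["vertical_fov"])/2)
    K=np.array([[f,0,p["cx"]],[0,f,p["cy"]],[0,0,1]])
    v,u=np.mgrid[0:480,0:640].astype(float)
    s=cv2.undistortPoints(np.stack([u.ravel(),v.ravel()],1)[:,None],K,np.array([p["k1"],0,0,0.]))[:,0]
    d=p["depth"].ravel()[:,None]
    X=(np.c_[s,np.ones(len(s))]*d-p["t"])@np.array(p["R"])
    X[d[:,0]==0]=np.nan
    return X.reshape(480,640,3)
def px(p,X):
    f=240/np.tan(np.radians(p["vertical_fov"])/2)
    K=np.array([[f,0,p["cx"]],[0,f,p["cy"]],[0,0,1]])
    return cv2.projectPoints(np.array(X,float).reshape(-1,1,3),cv2.Rodrigues(np.array(p["R"]))[0],np.array(p["t"],float),K,np.array([p["k1"],0,0,0.]))[0][:,0]
E
python3 - <<'E'
from h import *
o=manip.get_obs(); print({k:np.round(v,3).tolist() for k,v in o.items()})
for n in("top","side"):
    p=camera(n); cv2.imwrite(f"pics/{n}0.png",p["img"][...,::-1]); C=cloud(p)
    print(n,"cam at",-np.array(p["R"]).T@p["t"],p["k1"])
    for q in("vial","vise","jaw","wing_knob","panel","timer","tape_roll","wash_small"):
        for b in boxes_of(q,p)[:3]: print(q,b["conf"],np.round(b["position"],3), px(p,b["position"]).round())
E
```

```text
pics
{'clock': 0.0, 'joint_pos': [-1.197, 0.333, -0.065, 1.461, 0.022, 1.35, -0.089], 'joint_velocities': [0.0, -0.001, 0.002, 0.0, 0.001, -0.0, -0.001], 'tau': [-0.001, -62.54, 0.049, -39.163, 0.016, 0.009, 0.0], 'position': [0.241, 0.576, 0.252], 'ee_rot': [0.197, 0.98, -0.001, -0.0], 'ft_force': [0.338, 0.242, -0.698], 'torque': [0.021, 0.004, 0.029], 'grasp_force': 0.0, 'grip_width': 1.0}
top cam at [0.39240877 0.1497449  1.08004994] -0.016140345743054237
vial 0.72 [0.49  0.422 0.061] [[203. 290.]]
vise 0.6 [0.485 0.219 0.015] [[291. 294.]]
jaw 0.77 [0.494 0.212 0.046] [[293. 289.]]
panel 0.72 [0.442 0.245 0.039] [[279. 311.]]
timer 0.86 [0.467 0.006 0.017] [[378. 301.]]
tape_roll 0.94 [ 0.489 -0.111  0.019] [[426. 292.]]
wash_small 0.83 [0.737 0.292 0.088] [[259. 185.]]
side cam at [0.17663492 0.94006495 0.68734982] 0.06715932282900959
vial 0.6 [0.471 0.249 0.012] [[351. 315.]]
vise 0.76 [0.468 0.245 0.014] [[353. 313.]]
jaw 0.5 [0.504 0.22  0.042] [[340. 286.]]
wing_knob 0.46 [0.455 0.211 0.06 ] [[369. 282.]]
panel 0.87 [0.441 0.244 0.042] [[369. 304.]]
timer 0.58 [0.477 0.022 0.02 ] [[394. 241.]]
tape_roll 0.85 [ 0.514 -0.078  0.023] [[394. 211.]]
tape_roll 0.59 [0.452 0.208 0.062] [[371. 281.]]
wash_small 0.85 [0.739 0.307 0.064] [[197. 270.]]
wash_small 0.67 [0.479 0.023 0.018] [[393. 242.]]
wash_small 0.21 [0.491 0.436 0.053] [[287. 369.]]
```

View crops.

```bash
python3 - <<'E'
import cv2
a=cv2.imread("pics/top0.png");b=cv2.imread("pics/side0.png")
cv2.imwrite("pics/c0.png",cv2.resize(a[220:370,170:370],None,fx=4,fy=4,interpolation=2))
cv2.imwrite("pics/c1.png",cv2.resize(b[200:420,230:450],(600,600),interpolation=2))
E
```

```text
(no output)
```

View pics/c0.png

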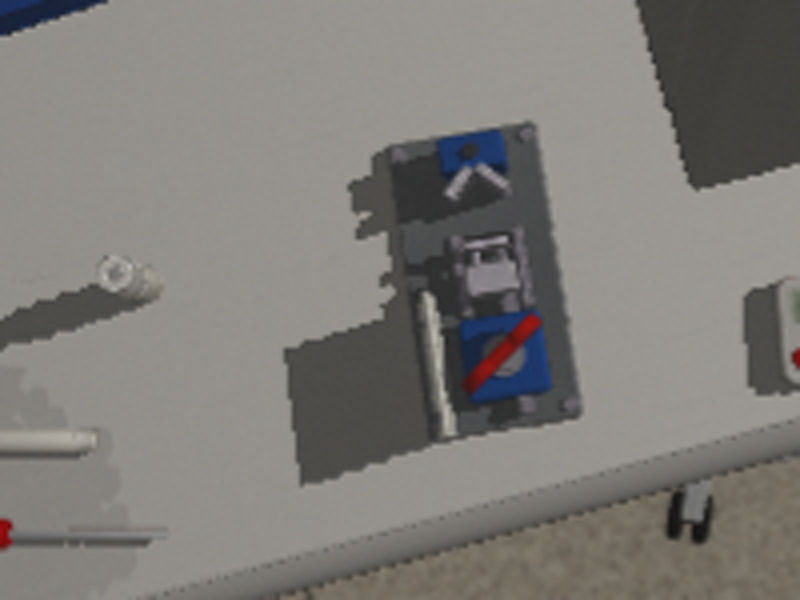

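View pics/side0.png

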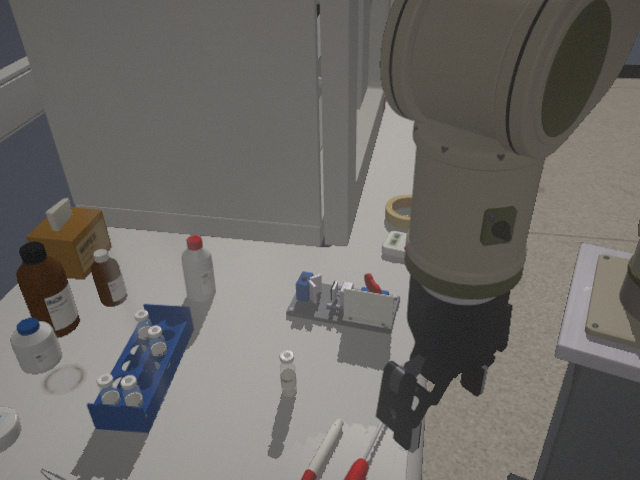

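```bash
cat > m.py <<'E'
from h import *
def rays(p,uv,z):
    f=240/np.tan(np.radians(p["vertical_fov"])/2)
    K=np.array([[f,0,p["cx"]],[0,f,p["cy"]],[0,0,1]])
    s=cv2.undistortPoints(np.array(uv,float).reshape(-1,1,2),K,np.array([p["k1"],0,0,0.]))[:,0]
    R=np.array(p["R"]);c=-R.T@p["t"];d=np.c_[s,np.ones(len(s))]@R
    return c+d*((z-c[2])/d[:,2])[:,None]
def red(p,lo=(.35,.6),ly=(.1,.3)):
    C=cloud(p); I=p["img"].astype(int)
    return (I[...,0]>110)&(I[...,1]<80)&(I[...,2]<80)&(C[...,0]>lo[0])&(C[...,0]<lo[1])&(C[...,1]>ly[0])&(C[...,1]<ly[1])&(C[...,2]>.03)
def knob(p):
    m=red(p); v,u=np.nonzero(m); X=rays(p,np.c_[u,v],.064)[:,:2]
    (c,wh,a)=cv2.minAreaRect(X.astype(np.float32)*1000)
    e=np.linalg.svd(X-X.mean(0),full_matrices=False)[2][0]
    return X.mean(0),np.array(c)/1000,wh,np.degrees(np.arctan2(e[1],e[0])),len(u)
E
python3 - <<'E'
from m import *
for n in("top","side"):
    p=camera(n);C=cloud(p);x,y,z=C[...,0],C[...,1],C[...,2]
    print(n,"knob",knob(p))
    with np.errstate(all='ignore'):
        tz=C[(x>.4)&(x<.65)&(y>.32)&(y<.38)]; print("table z",np.nanmedian(tz[:,2]))
        m=(z>.004)&(z<.09)&(x>.3)&(x<.7)&(y>.1)&(y<.34)
        r=cv2.minAreaRect((C[m][:,:2]*1000).astype(np.float32)); print("vise rect",r)
        m=(z>.004)&(z<.012)&(x>.3)&(x<.7)&(y>.1)&(y<.34)
        r=cv2.minAreaRect((C[m][:,:2]*1000).astype(np.float32)); print("plate rect",r)
        m=(z>.055)&(z<.09)&(x>.3)&(x<.7)&(y>.22)&(y<.34)
        r=cv2.minAreaRect((C[m][:,:2]*1000).astype(np.float32)); print("panel rect",r,m.sum())
        for a,b in((.072,.08),(.02,.066)):
            m=(z>a)&(z<b)&(x>.44)&(x<.54)&(y>.38)&(y<.47)
            print("vial",m.sum(),np.nanmean(C[m],0),np.nanmin(C[m],0),np.nanmax(C[m],0))
        m=(z>.036)&(z<.05)&(x>.44)&(x<.7)&(y>.12)&(y<.27)
        if n=="top":
            for q in C[m]: print((q*1000).round().astype(int).tolist(),end="")
E
```

```text
top knob (array([0.45141615, 0.20275949]), array([0.45156323, 0.20186893]), (6.523956298828125, 45.30265808105469), np.float64(135.44172916166298), 49)
table z -0.000332040222700609
vise rect ((515.9585571289062, 219.41867065429688), (238.14805603027344, 367.2361145019531), 89.60088348388672)
plate rect ((515.9585571289062, 219.41867065429688), (238.14805603027344, 367.2361145019531), 89.60088348388672)
panel rect ((444.1369323730469, 233.46286010742188), (81.3712158203125, 21.467294692993164), 9.456036567687988) 75
vial 69 [0.49267193 0.42749028 0.07571616] [0.4837192  0.41752109 0.07219212] [0.50276192 0.43762272 0.0796588 ]
vial 60 [0.48991571 0.42093161 0.04518382] [0.48153337 0.41634557 0.02007421] [0.50264827 0.43292604 0.06227856]
[691, 132, 43][682, 130, 49][682, 130, 40][675, 128, 47][674, 128, 42][672, 128, 37][664, 125, 49][663, 125, 43][655, 123, 47][655, 123, 36][647, 121, 47][646, 120, 42][584, 211, 38][581, 225, 45][580, 222, 46][581, 220, 44][580, 217, 45][580, 215, 48][581, 213, 43][580, 210, 47][581, 208, 44][579, 240, 38][578, 237, 43][578, 234, 46][578, 232, 46][5
[... 4946 characters left out ...]
y([0.44486288, 0.21413043]), (13.113215446472168, 53.245567321777344), np.float64(134.0304494906363), 62)
table z -0.0009529601925491763
vise rect ((551.066162109375, 187.14453125), (277.43060302734375, 187.93203735351562), 9.655832290649414)
plate rect ((525.7109985351562, 204.9791259765625), (237.2428741455078, 145.97427368164062), 7.600090503692627)
panel rect ((445.09503173828125, 235.83726501464844), (84.26301574707031, 29.94813346862793), 11.017172813415527) 446
vial 142 [0.4920634  0.43265646 0.07487695] [0.48205531 0.42228144 0.07211854] [0.50326096 0.44263281 0.07869415]
vial 363 [0.48878305 0.43826065 0.04411988] [0.48051082 0.42424686 0.02029561] [0.50281987 0.44506882 0.06547286]
```

```bash
python3 - <<'E'
import re
s=open("m.py").read()
s=s.replace("(I[...,0]>110)&(I[...,1]<80)&(I[...,2]<80)","(I[...,0]>60)&(I[...,0]>1.7*I[...,1])&(I[...,0]>1.7*I[...,2])")
open("m.py","w").write(s)
E
python3 - <<'E'
from m import *
for n in("top","side"):
    p=camera(n);C=cloud(p);x,y,z=C[...,0],C[...,1],C[...,2]
    I=p["img"].astype(int); r=red(p)
    print(n,"knob",knob(p))
    with np.errstate(all='ignore'):
        m=(z>.003)&(z<.09)&(x>.35)&(x<.62)&(y>.13)&(y<.31)
        k,l=cv2.connectedComponents(m.astype(np.uint8))
        w=l==np.bincount(l[m]).argmax()
        print("vise",w.sum(),cv2.minAreaRect((C[w][:,:2]*1000).astype(np.float32)))
        w=m&(z>.05)&~cv2.dilate(r.astype(np.uint8),np.ones((3,3))).astype(bool)
        P=C[w]; a=P[:,1]>.215; P=P[a]
        print("panel",len(P),P.mean(0),cv2.minAreaRect((P[:,:2]*1000).astype(np.float32)),np.degrees(np.arctan(np.polyfit(P[:,0],P[:,1],1)[0])))
        m=(z>.004)&(z<.013)&(x>.35)&(x<.62)&(y>.13)&(y<.31)
        P=C[m]; # plate: line edges
        for th in (9,10,11,12):
            t=np.radians(th);e=np.array([np.cos(t),np.sin(t)]);nn=np.array([-e[1],e[0]])
            print(th,"y",np.percentile(P[:,:2]@nn,[.5,1,2,98,99,99.5]).round(4),"x",np.percentile(P[:,:2]@e,[.5,1,2,98,99,99.5]).round(4))
E
```

```text
top knob (array([0.44865645, 0.20534342]), array([0.449311  , 0.20528162]), (8.188701629638672, 56.55561828613281), np.float64(135.01458790256675), 96)
vise 2860 ((498.27978515625, 218.61911010742188), (186.11224365234375, 102.11524200439453), 9.545818328857422)
panel 84 [0.45878167 0.23994349 0.06426619] ((487.7669982910156, 238.6653289794922), (26.41696548461914, 168.6748046875), 84.0658950805664) -3.275204417113088
9 y [0.0716 0.0889 0.0927 0.1863 0.202  0.2112] x [0.4179 0.4335 0.4347 0.6149 0.6166 0.6221]
10 y [0.064  0.0807 0.0836 0.1768 0.1927 0.2033] x [0.4195 0.4359 0.437  0.6172 0.6189 0.6247]
11 y [0.0564 0.0719 0.0737 0.1683 0.1855 0.1951] x [0.4217 0.4377 0.4393 0.6193 0.6212 0.6273]
12 y [0.0488 0.0617 0.0637 0.1601 0.1761 0.1874] x [0.4228 0.4393 0.4412 0.6211 0.6232 0.6298]
side knob (array([0.44608363, 0.21541267]), array([0.44817294, 0.21515652]), (16.911808013916016, 51.434112548828125), np.float64(132.11573593931462), 115)
vise 4371 ((496.8719482421875, 221.25540161132812), (184.5841522216797, 104.9576644897461), 9.40807819366455)
panel 511 [0.44375922 0.24635029 0.06093505] ((487.4808044433594, 243.99505615234375), (22.245319366455078, 171.9246368408203), 86.73263549804688) 5.987348646330706
9 y [0.0967 0.0976 0.1    0.1902 0.1907 0.1914] x [0.4346 0.4349 0.4355 0.6137 0.6156 0.6162]
10 y [0.0879 0.0883 0.0912 0.1812 0.1817 0.1822] x [0.437  0.4373 0.4381 0.6166 0.6184 0.6189]
11 y [0.0784 0.0792 0.0822 0.1726 0.1734 0.1737] x [0.4391 0.4397 0.4404 0.6191 0.621  0.6218]
12 y [0.0683 0.0697 0.0726 0.1642 0.1652 0.1658] x [0.4409 0.4416 0.4426 0.6216 0.6233 0.6242]
```

```bash
python3 - <<'E'
from m import *
for n in("top","side"):
    P=[]
    for i in range(3):
        p=camera(n);C=cloud(p);x,y,z=C[...,0],C[...,1],C[...,2]
        with np.errstate(all='ignore'): m=(z>.0035)&(z<.09)&(x>.35)&(x<.62)&(y>.13)&(y<.31)
        k,l=cv2.connectedComponents(m.astype(np.uint8)); w=l==np.bincount(l[m]).argmax(); P.append(C[w])
    P=np.vstack(P); t=np.radians(10.5);e=np.array([np.cos(t),np.sin(t)]);nn=np.array([-e[1],e[0]])
    s=P[:,:2]@e;q=P[:,:2]@nn; low=P[:,2]<.014
    def edge(a,b,f,bins):
        v=[((lo+hi)/2,f(b[(a>=lo)&(a<hi)])) for lo,hi in zip(bins[:-1],bins[1:]) if ((a>=lo)&(a<hi)).sum()>3]
        v=np.array(v); c=np.polyfit(*v.T,1); r=v[:,1]-np.polyval(c,v[:,0]); k=abs(r)<.0025; c=np.polyfit(*v[k].T,1)
        return np.degrees(np.arctan(c[0])).round(2), np.polyval(c,np.median(bins)).round(4),k.sum(),len(v)
    sl,ql=s[low],q[low]
    print(n,"right",edge(sl,ql,np.min,np.arange(.445,.615,.006)),"left",edge(sl,ql,np.max,np.arange(.535,.615,.006)))
    print("front",edge(ql,sl,np.min,np.arange(.09,.165,.005)),"back",edge(ql,sl,np.max,np.arange(.09,.165,.005)))
    h=(P[:,2]>.045)&(P[:,2]<.08)
    # panel: high points at left
    hp=(P[:,2]>.055)&(s<.54)&(q>.15); print("panel q",edge(s[hp],q[hp],np.median,np.arange(.44,.54,.006)))
    print("knob se", knob(p)[1]@e, knob(p)[1]@nn, "vise frame e,nn at 10.5")
E
```

```text
top right (np.float64(-0.83), np.float64(0.0788), np.int64(28), 28) left (np.float64(-0.55), np.float64(0.1708), np.int64(13), 13)
front (np.float64(-0.47), np.float64(0.4371), np.int64(12), 15) back (np.float64(9.81), np.float64(0.6143), np.int64(2), 15)
panel q (np.float64(-0.83), np.float64(0.1571), np.int64(14), 14)
knob se 0.4791983173846885 0.1199647617909244 vise frame e,nn at 10.5Traceback (most recent call last):
  File "<stdin>", line 15, in <module>
  File "<stdin>", line 12, in edge
    raise TypeError("expected non-empty vector for x")
TypeError: expected non-empty vector for x
```

carry_out([
  [-0.32,-0.04,0.11,0,0.1],
  [-0.64,-0.08,0.22,0,0.1],
  [-0.96,-0.125,0.34,0,0.1],
  [-0.96,-0.125,0.34,0,0.1],
  [-0.96,-0.125,0.34,0,0.1],
])

```text
clock: 2.02
position: [0.3666, 0.504, 0.2025]
ee_rot: [0.197, 0.98, 0.0, -0.0]
ft_force: [-0.9, 0.5, -0.4]
grip_width: 0.546
grasp_force: 0.0
```

carry_out([
  [-0.32,-0.04,0.11,0,0.1],
  [-0.64,-0.08,0.22,0,0.1],
  [-0.96,-0.125,0.34,0,0.1],
  [-0.96,-0.125,0.34,0,0.1],
  [-0.96,-0.125,0.34,0,0.1],
  [-0.96,-0.125,0.34,0,0.1],
])

```text
clock: 2.78
position: [0.4911, 0.4327, 0.1521]
ee_rot: [0.196, 0.981, 0.001, -0.0]
ft_force: [-0.2, -0.9, 0.6]
grip_width: 0.548
grasp_force: 0.0
```

```bash
cat >> m.py <<'E'
def state():
    o=manip.get_obs(); a,b=o["ee_rot"][:2]
    th=np.degrees(2*np.arctan2(b,a))%360
    print("t",round(o["clock"],2),"pos",np.round(o["position"],4),"q",np.round(o["ee_rot"],4),"toolx deg",round(th,2),"F",np.round(o["ft_force"],1),"T",np.round(o["torque"],3),"w",round(o["grip_width"],3),"g",round(o["grasp_force"],1)); return o
def to_tool(o,d):
    from scipy.spatial.transform import Rotation as Ro
    return Ro.from_quat(o["ee_rot"]).inv().apply(d)/.15
E
python3 - <<'E'
from m import *
o=state()
for n in("top","side"):
    p=camera(n); cv2.imwrite(f"pics/{n}1.png",p["img"][...,::-1])
    C=cloud(p);x,y,z=C[...,0],C[...,1],C[...,2]
    d=C-o["position"];a=np.radians(157.3);tx=np.array([np.cos(a),np.sin(a)]);ty=np.array([np.sin(a),-np.cos(a)])
    X=d[...,:2]@tx;Y=d[...,:2]@ty
    with np.errstate(all='ignore'): m=(z>.105)&(z<.17)&(abs(X)<.05)&(abs(Y)<.09)
    print(n,m.sum(),"px",np.argwhere(m).mean(0) if m.any() else 0)
    if m.any():
        for lo in np.arange(-.07,.07,.01):
            k=m&(Y>=lo)&(Y<lo+.01)
            if k.sum()>2: print(round(lo,2),k.sum(),np.percentile(X[k],[2,50,98]).round(4),np.percentile(Y[k],[2,98]).round(4),np.percentile(z[k],[1,99]).round(3))
u,v=px(p,o["position"])[0].astype(int); cv2.imwrite("pics/c2.png",cv2.resize(p["img"][v-90:v+90,u-100:u+100,::-1],(800,600)[:2] if 0 else (660,594)))
E
```

```text
t 2.77 pos [0.4911 0.4327 0.1521] q [ 1.956e-01  9.807e-01  8.000e-04 -2.000e-04] toolx deg 157.45 F [-0.2 -0.9  0.6] T [ 0.016 -0.018 -0.014] w 0.548 g 0.0
top 0 px 0
side 590 px [318.90508475 284.36779661]
-0.04 31 [0.0059 0.0072 0.0085] [-0.0355 -0.0319] [0.139 0.166]
-0.03 281 [-0.0104  0.0036  0.0122] [-0.0284 -0.0209] [0.133 0.17 ]
0.02 70 [0.0097 0.0114 0.0128] [0.0244 0.0298] [0.136 0.17 ]
0.03 208 [-0.0058  0.0072  0.0123] [0.0304 0.0389] [0.134 0.169]
```

View pics/c2.png

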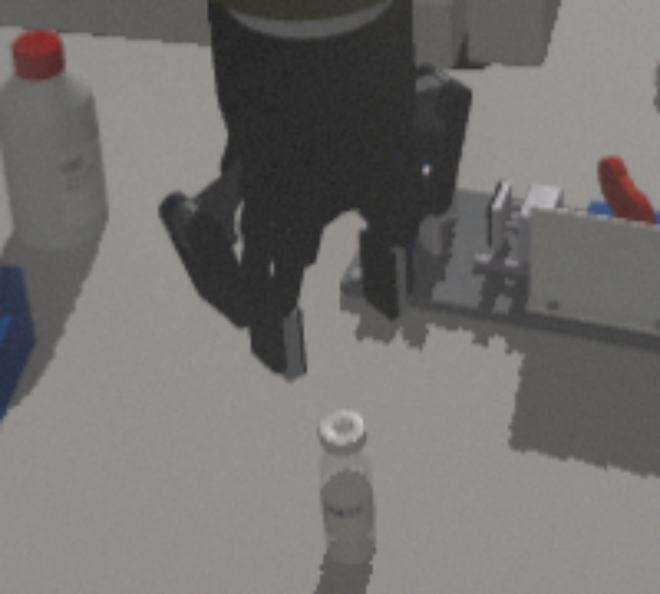

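carry_out([
  [-0.016,-0.011,0.2,0,0.1],
  [-0.016,-0.011,0.4,0,0.1],
  [-0.016,-0.011,0.5,0,0.1],
  [-0.016,-0.011,0.585,0,0.1],
  [-0.016,-0.011,0.585,0,0.1],
  [-0.016,-0.011,0.585,0,-0.3],
  [-0.016,-0.011,0.585,0,-0.6],
  [-0.016,-0.011,0.585,0,-0.6],
  [-0.016,-0.011,0.585,0,-0.6],
  [-0.016,-0.011,0.585,0,-0.6],
], force=20)

```text
clock: 4.12
position: [0.4948, 0.4286, 0.0647]
ee_rot: [0.197, 0.98, 0.001, 0.0]
ft_force: [0.0, -0.8, 6.0]
grip_width: 0.251
grasp_force: 20.7
```

carry_out([
  [0,0,-0.15,0,-0.6],
  [0,0,-0.35,0,-0.6],
  [0,0,-0.6,0,-0.6],
  [0,0,-0.6,0,-0.6],
  [0,0,-0.6,0,-0.6],
])

```text
clock: 4.75
position: [0.4939, 0.4279, 0.1529]
ee_rot: [0.197, 0.98, -0.0, -0.0]
ft_force: [-0.9, 0.5, -0.8]
grip_width: 0.256
grasp_force: 20.3
```

```bash
python3 - <<'E'
from m import *
o=state()
T=np.array([.5399,.2240,.155]); d=T-o["position"]; print("tool frac",to_tool(o,d).round(3))
p=camera("side"); C=cloud(p);u,v=px(p,o["position"]-[0,0,.03])[0].astype(int)
cv2.imwrite("pics/c3.png",cv2.resize(p["img"][v-75:v+75,u-75:u+75,::-1],(600,600),interpolation=2))
d=C-o["position"]
with np.errstate(all='ignore'): 
  for a,b in((-.06,-.045),(-.045,-.03)):
    m=(d[...,2]>a)&(d[...,2]<b)&(np.hypot(d[...,0],d[...,1])<.03); print(m.sum(),C[m].min(0),C[m].max(0)) if m.any() else 0
  m=(d[...,2]>-.1)&(d[...,2]<-.03)&(np.hypot(d[...,0],d[...,1])<.03); print(m.sum(),C[m].min(0))
E
```

```text
t 4.75 pos [0.4939 0.4279 0.1529] q [ 1.971e-01  9.804e-01 -3.000e-04 -2.000e-04] toolx deg 157.27 F [-0.9  0.5 -0.8] T [-0.017  0.012 -0.026] w 0.256 g 20.3
tool frac [-0.808 -1.135 -0.013]
128 [0.4801106  0.42484609 0.09309164] [0.50190649 0.44454701 0.10791358]
134 [0.4803513  0.42484245 0.1080795 ] [0.49964271 0.44342622 0.12292851]
300 [0.4801106  0.42484245 0.08664718]
```

View pics/c3.png

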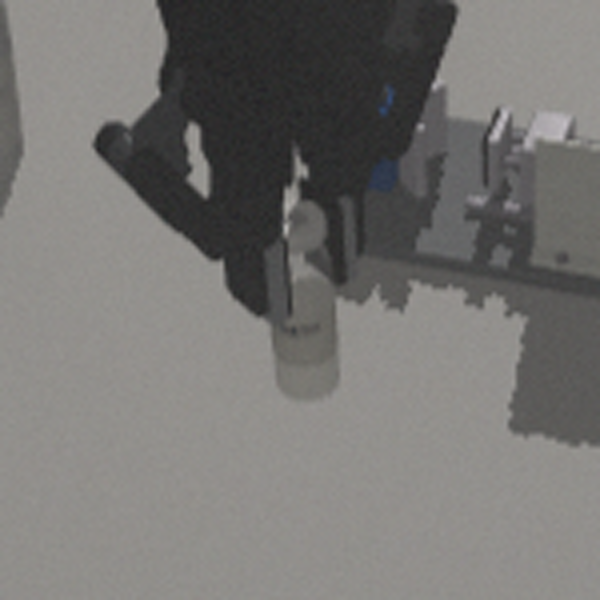

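```bash
cat >> m.py <<'E'
def vialfit(p,guess,z0,z1,r=.0115):
    from scipy.optimize import least_squares
    C=cloud(p); I=p["img"].astype(int)
    with np.errstate(all='ignore'): m=(C[...,2]>z0)&(C[...,2]<z1)&(np.hypot(C[...,0]-guess[0],C[...,1]-guess[1])<.022)&(I.sum(-1)>180)
    P=C[m]; f=lambda c:np.hypot(P[:,0]-c[0],P[:,1]-c[1])-r
    s=least_squares(f,guess[:2],loss="soft_l1",f_scale=.001); return s.x,len(P),np.abs(s.fun).mean()
E
python3 - <<'E'
from m import *
o=state()
for i in range(2):
  p=camera("side")
  for z in((.083,.10),(.10,.12),(.083,.12)): print(vialfit(p,o["position"][:2]+[-.0007,.002],*z))
E
```

```text
t 4.8 pos [0.4937 0.4277 0.1524] q [ 1.971e-01  9.804e-01 -7.000e-04 -5.000e-04] toolx deg 157.26 F [0.3 0.3 0.3] T [-0.038 -0.039 -0.016] w 0.257 g 20.3
(array([0.492084  , 0.43021883]), 98, np.float64(0.0006142937046967937))
(array([0.49218337, 0.43020394]), 175, np.float64(0.0007080909534596236))
(array([0.49214617, 0.4302119 ]), 273, np.float64(0.0006740981964137672))
(array([0.49209576, 0.4302097 ]), 100, np.float64(0.0005984637293602258))
(array([0.49237552, 0.4299953 ]), 177, np.float64(0.0006531702322289087))
(array([0.49227776, 0.43008271]), 277, np.float64(0.0006448376012318851))
```

carry_out([
  [-0.13,-0.19,0,0,-0.6],
  [-0.3,-0.42,0,0,-0.6],
  [-0.5,-0.7,0,0,-0.6],
  [-0.7,-0.95,0,0,-0.6],
  [-0.7,-0.95,0,0,-0.6],
  [-0.7,-0.95,0,0,-0.6],
])

```text
clock: 5.65
position: [0.5356, 0.2566, 0.153]
ee_rot: [0.197, 0.98, -0.0, -0.0]
ft_force: [-0.5, 0.7, 0.4]
grip_width: 0.259
grasp_force: 20.3
```

```bash
python3 - <<'E'
from m import *
o=state()
T=np.array([.5407,.2237,.0735]); d=T-o["position"]; print("tool frac",to_tool(o,d).round(3))
E
```

```text
t 5.65 pos [0.5356 0.2566 0.153 ] q [ 1.970e-01  9.804e-01 -0.000e+00 -5.000e-04] toolx deg 157.27 F [-0.5  0.7  0.4] T [ 0.038 -0.009 -0.013] w 0.259 g 20.3
tool frac [-0.117 -0.189  0.53 ]
```

Move over the nest and partway down (underside ~ 56 mm, above V), then check.

carry_out([
  [-0.06,-0.1,0,0,-0.6],
  [-0.117,-0.189,0.1,0,-0.6],
  [-0.117,-0.189,0.2,0,-0.6],
  [-0.117,-0.189,0.2,0,-0.6],
  [-0.117,-0.189,0.2,0,-0.6],
])

```text
clock: 6.28
position: [0.5411, 0.2239, 0.1235]
ee_rot: [0.197, 0.98, 0.0, -0.0]
ft_force: [0.3, 1.0, -0.6]
grip_width: 0.257
grasp_force: 20.3
```

```bash
python3 - <<'E'
from m import *
o=state()
p=camera("side"); print(vialfit(p,o["position"][:2]+[-.0007,.002],.062,.1)); 
u,v=px(p,[.53,.22,.06])[0].astype(int)
cv2.imwrite("pics/c4.png",cv2.resize(p["img"][v-70:v+70,u-70:u+110,::-1],(774,600),interpolation=2))
C=cloud(p); I=p["img"].astype(int)
# V tops / pad in vise coords (side bias removed)
c=C-np.array([-.0007,.0021,0]); t=np.radians(10); O=np.array([.4493,.208])+.097*np.array([np.cos(t),np.sin(t)])
d=c[...,:2]-O; X=d@[np.cos(t),np.sin(t)];Y=d@[-np.sin(t),np.cos(t)]
with np.errstate(all='ignore'): m=(c[...,2]>.038)&(c[...,2]<.05)&(X>-40)&(abs(X)<.05)&(abs(Y)<.03)
for lo in np.arange(-.03,.03,.006):
    k=m&(Y>=lo)&(Y<lo+.006); print(round(lo,3),np.sort(X[k]*1000).round().astype(int).tolist()[::2])
E
```

```text
t 6.28 pos [0.5411 0.2239 0.1235] q [ 1.967e-01  9.805e-01  1.000e-04 -1.000e-04] toolx deg 157.31 F [ 0.3  1.  -0.6] T [-0.01  -0.019  0.025] w 0.257 g 20.3
(array([0.53969931, 0.22605457]), 223, np.float64(0.0009316294592875159))
-0.03 []
-0.024 [16, 18, 20, 22, 24, 25, 31, 35]
-0.018 [-48, -45, -43, -30, -28, 4, 16, 19, 22, 25, 27, 28, 29, 30, 33, 34, 35]
-0.012 [-50, -49, -47, -46, -44, -42, -31, -29, -27, -24, 6, 7, 8, 9, 9, 10, 11, 12, 13, 15, 18, 19, 20, 23, 27, 32, 36]
-0.006 [-49, -49, -47, -44, -32, -31, -28, -27, 11, 13, 15, 15, 17, 19, 21, 22, 24, 25, 28, 29, 31, 33, 34]
-0.0 [-47, -46, -45, -43, -32, -31, -30, -28, -26, 7, 12, 14, 15, 16, 16, 18, 19, 21, 23, 24, 26, 27, 29, 30, 31, 31, 34, 34]
0.006 [-46, -46, -44, -42, -31, -30, -30, -28, -28, -26, 3, 7, 8, 9, 10, 12, 12, 14, 14, 15, 16, 16, 18, 20, 21, 23, 24, 26, 27, 29, 31, 34, 35]
0.012 [-47, -43, 0, 1, 2, 4, 4, 5, 6, 6, 8, 15, 15, 16, 17, 17, 18, 20, 20, 21, 22, 23, 23, 24, 26, 26, 27, 28, 29, 30, 31, 31, 32, 33, 33, 34, 35, 36]
0.018 [17, 19, 25, 32]
0.024 []
```

View pics/c4.png

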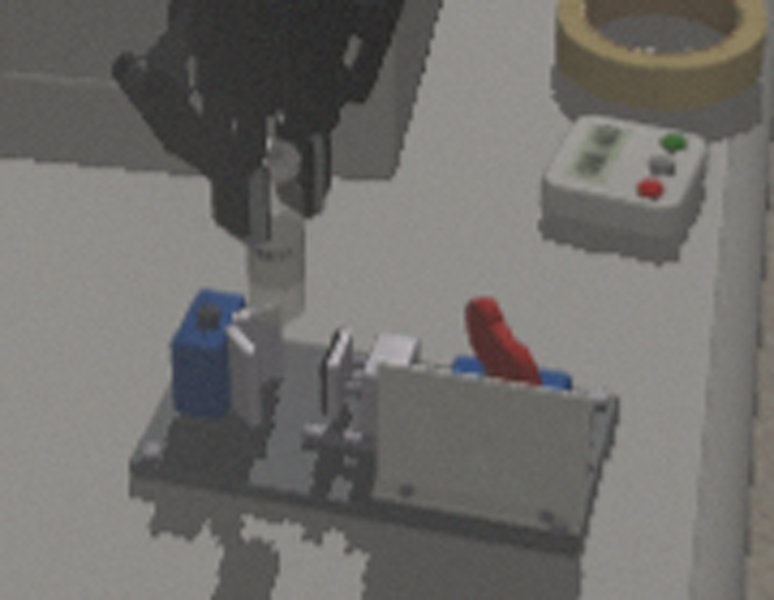

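carry_out([
  [0.011,-0.007,0.08,0,-0.6],
  [0.011,-0.007,0.16,0,-0.6],
  [0.011,-0.007,0.24,0,-0.6],
  [0.011,-0.007,0.3,0,-0.6],
  [0.011,-0.007,0.32,0,-0.6],
  [0.011,-0.007,0.333,0,-0.6],
  [0.011,-0.007,0.333,0,-0.6],
])

```text
clock: 7.2
position: [0.5394, 0.2229, 0.0738]
ee_rot: [0.197, 0.98, 0.0, 0.0]
ft_force: [-0.2, 0.3, -1.1]
grip_width: 0.257
grasp_force: 20.3
```

carry_out([
  [0,0,0.004,0,-0.6],
  [0,0,0.008,0,-0.6],
  [0,0,0.008,0,-0.6],
])

```text
clock: 7.58
position: [0.5395, 0.2229, 0.0727]
ee_rot: [0.197, 0.98, 0.0, 0.0]
ft_force: [0.3, -0.3, 2.5]
grip_width: 0.26
grasp_force: 20.4
```

carry_out([
  [0,0,0,0,-0.2],
  [0,0,0,0,0],
  [0,0,0,0,0],
  [0,0,-0.1,0,0],
  [0,0,-0.3,0,0],
  [0,0,-0.6,0,0],
  [0,0,-0.6,0,0],
  [0,0,-0.6,0,0],
])

```text
clock: 8.57
position: [0.5392, 0.2229, 0.1627]
ee_rot: [0.197, 0.98, 0.0, 0.0]
ft_force: [-0.3, -0.5, -0.2]
grip_width: 0.495
grasp_force: 0.0
```

```bash
python3 - <<'E'
from m import *
o=state()
p=camera("side"); print(vialfit(p,[.5388,.225],.05,.08)); print(vialfit(p,[.5388,.225],.02,.05)); print(knob(p))
u,v=px(p,[.53,.22,.06])[0].astype(int)
cv2.imwrite("pics/c5.png",cv2.resize(p["img"][v-70:v+70,u-70:u+110,::-1],(774,600),interpolation=2))
T=np.array([.4493,.208,.125]); print(to_tool(o,T-o["position"]).round(3))
E
```

```text
t 8.57 pos [0.5392 0.2229 0.1627] q [1.971e-01 9.804e-01 2.000e-04 2.000e-04] toolx deg 157.27 F [-0.3 -0.5 -0.2] T [0.002 0.033 0.021] w 0.495 g 0.0
(array([0.5389064 , 0.22414764]), 175, np.float64(0.001720542099585199))
(array([0.54316463, 0.22889849]), 305, np.float64(0.003218996562634191))
(array([0.44581016, 0.21442526]), array([0.44898865, 0.21632626]), (17.156604766845703, 51.84141159057617), np.float64(132.5482262562769), 94)
[ 0.515 -0.323  0.251]
```

View pics/c5.png

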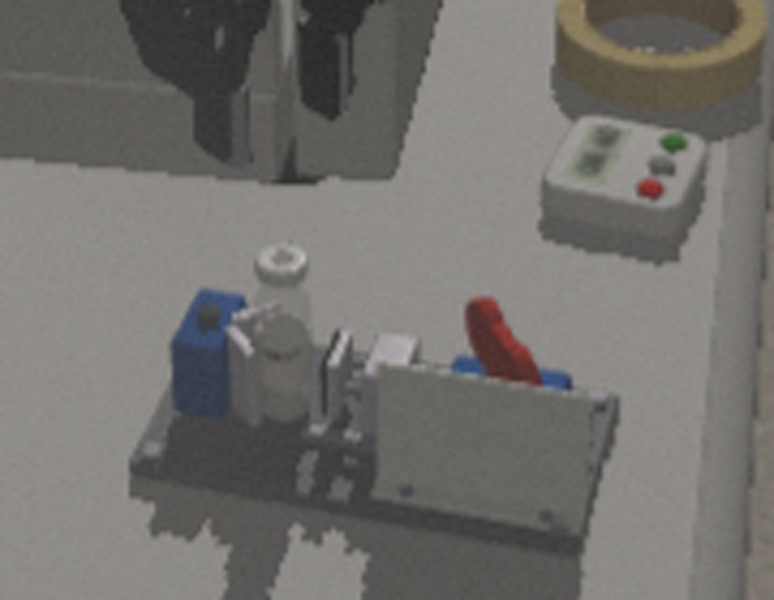

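carry_out([
  [0.15,-0.1,0,0.2,-0.35],
  [0.3,-0.2,0,0.4,-0.35],
  [0.42,-0.27,0,0.6,-0.35],
  [0.515,-0.323,0.1,0.743,-0.35],
  [0.515,-0.323,0.2,0.743,-0.35],
  [0.515,-0.323,0.25,0.743,-0.35],
  [0.515,-0.323,0.25,0.743,-0.35],
])

```text
clock: 9.5
position: [0.4495, 0.2077, 0.1241]
ee_rot: [0.383, 0.924, -0.001, -0.0]
ft_force: [0.5, -0.3, 1.1]
grip_width: 0.324
grasp_force: 0.0
```

```bash
python3 - <<'E'
from m import *
o=state()
p=camera("side")
C=cloud(p); d=C-np.array([-.0007,.0021,0])-o["position"]; a=np.radians(135)
X=d[...,:2]@[np.cos(a),np.sin(a)];Y=d[...,:2]@[np.sin(a),-np.cos(a)]; r=red(p); print("red in tool frame X",np.percentile(X[r],[1,50,99]),"Y",np.percentile(Y[r],[1,50,99]),"z",np.percentile(C[r][:,2],[1,99]))
hi=r&(C[...,2]>.055); print(np.percentile(X[hi],[1,99]),np.percentile(Y[hi],[1,99]),np.polyfit(X[hi],Y[hi],1))
T=np.array([.4493,.208,.061]); print(to_tool(o,T-o["position"]).round(3))
u,v=px(p,[.45,.208,.08])[0].astype(int)
cv2.imwrite("pics/c6.png",cv2.resize(p["img"][v-65:v+45,u-65:u+65,::-1],(700,592),interpolation=2))
E
```

```text
t 9.5 pos [0.4495 0.2077 0.1241] q [ 3.826e-01  9.239e-01 -7.000e-04 -3.000e-04] toolx deg 135.01 F [ 0.5 -0.3  1.1] T [ 0.011 -0.008  0.029] w 0.324 g 0.0
red in tool frame X [-0.02378547 -0.00119255  0.02669157] Y [-0.00422361  0.00175322  0.00440254] z [0.04498319 0.06727139]
[-0.02189549  0.02692461] [-0.00423053  0.0044128 ] [-0.02658412  0.00067513]
[0.002 0.001 0.421]
```

View pics/c6.png

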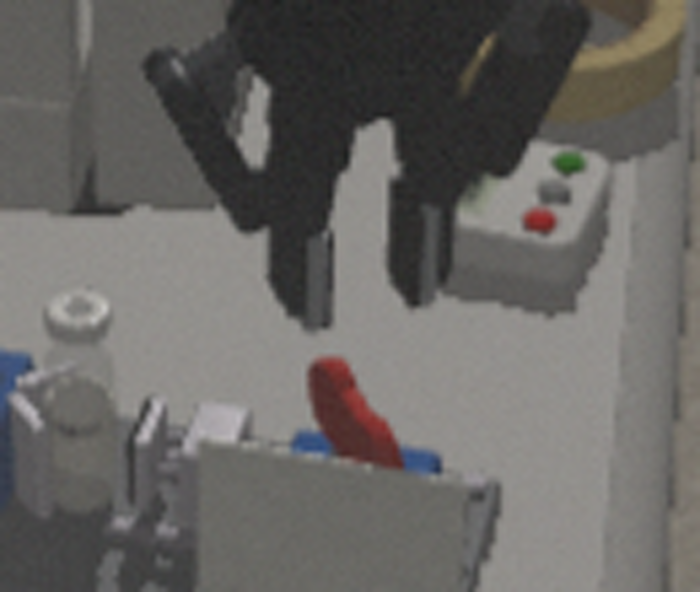

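carry_out([
  [0.002,0.001,0.12,0,-0.35],
  [0.002,0.001,0.24,0,-0.35],
  [0.002,0.001,0.32,0,-0.35],
  [0.002,0.001,0.4,0,-0.35],
  [0.002,0.001,0.4,0,-0.35],
  [0.002,0.001,0.4,0,-0.7],
  [0.002,0.001,0.4,0,-1],
  [0.002,0.001,0.4,0,-1],
  [0.002,0.001,0.4,0,-1],
  [0.002,0.001,0.4,0,-1],
], force=50)

```text
clock: 10.8
position: [0.4486, 0.2076, 0.0655]
ee_rot: [0.383, 0.924, -0.001, -0.0]
ft_force: [-6.4, -5.7, 9.1]
grip_width: 0.078
grasp_force: 49.8
```

```bash
python3 -c "
from m import *
o=state(); print(np.round(o['joint_pos'],2))"
```

```text
t 10.8 pos [0.4486 0.2076 0.0655] q [ 3.829e-01  9.238e-01 -7.000e-04 -5.000e-04] toolx deg 134.98 F [-6.4 -5.7  9.1] T [-1.067  1.253  0.216] w 0.078 g 49.8
[-0.66  0.25  0.15  2.   -0.05  0.89  0.3 ]
```

carry_out([
  [0,-0.006,-0.006,0.1,-1],
  [0,-0.006,-0.006,0.25,-1],
  [0,-0.006,-0.006,0.4,-1],
  [0,-0.006,-0.006,0.55,-1],
  [0,-0.006,-0.006,0.7,-1],
  [0,-0.006,-0.006,0.85,-1],
])

```text
clock: 11.55
position: [0.449, 0.2078, 0.0657]
ee_rot: [0.578, 0.816, 0.0, 0.0]
ft_force: [5.5, 2.0, -12.1]
grip_width: 0.08
grasp_force: 49.2
```

```bash
cat > k.py <<'E'
from m import *
import sys
o=state(); print("turned deg",round(134.98-np.degrees(2*np.arctan2(o["ee_rot"][1],o["ee_rot"][0]))%360,2))
E
python3 k.py
```

```text
t 11.55 pos [0.449  0.2078 0.0657] q [5.781e-01 8.159e-01 4.000e-04 4.000e-04] toolx deg 109.36 F [  5.5   2.  -12.1] T [ 0.332 -1.115  0.293] w 0.08 g 49.2
turned deg 25.62
```

carry_out([
  [0,0.0025,0.003,0.1,-1],
  [0,0.0025,0.003,0.25,-1],
  [0,0.0025,0.003,0.4,-1],
  [0,0.0025,0.003,0.55,-1],
  [0,0.0025,0.003,0.7,-1],
  [0,0.0025,0.003,0.85,-1],
])

```text
clock: 12.3
position: [0.4496, 0.2079, 0.0656]
ee_rot: [0.744, 0.668, 0.001, 0.0]
ft_force: [3.6, 0.2, -7.7]
grip_width: 0.081
grasp_force: 49.9
```

```bash
python3 k.py
```

```text
t 12.3 pos [0.4496 0.2079 0.0656] q [7.440e-01 6.682e-01 7.000e-04 4.000e-04] toolx deg 83.85 F [ 3.6  0.2 -7.7] T [ 0.035 -0.905  0.262] w 0.081 g 49.9
turned deg 51.13
```

carry_out([
  [0,0.002,0.003,0.1,-1],
  [0,0.002,0.003,0.2,-1],
  [0,0.002,0.003,0.3,-1],
  [0,0.002,0.003,0.4,-1],
])

```text
clock: 12.8
position: [0.45, 0.2078, 0.0656]
ee_rot: [0.81, 0.587, 0.001, 0.0]
ft_force: [1.6, -1.7, -1.0]
grip_width: 0.082
grasp_force: 50.7
```

```bash
python3 k.py; python3 - <<'E'
from m import *
p=camera("side"); u,v=px(p,[.53,.22,.06])[0].astype(int)
cv2.imwrite("pics/c7.png",cv2.resize(p["img"][v-70:v+70,u-70:u+110,::-1],(774,600),interpolation=2))
E
```

```text
t 12.8 pos [0.45   0.2078 0.0656] q [8.095e-01 5.871e-01 8.000e-04 3.000e-04] toolx deg 71.9 F [ 1.6 -1.7 -1. ] T [-0.286 -0.44   0.277] w 0.082 g 50.7
turned deg 63.08
```

View pics/c7.png

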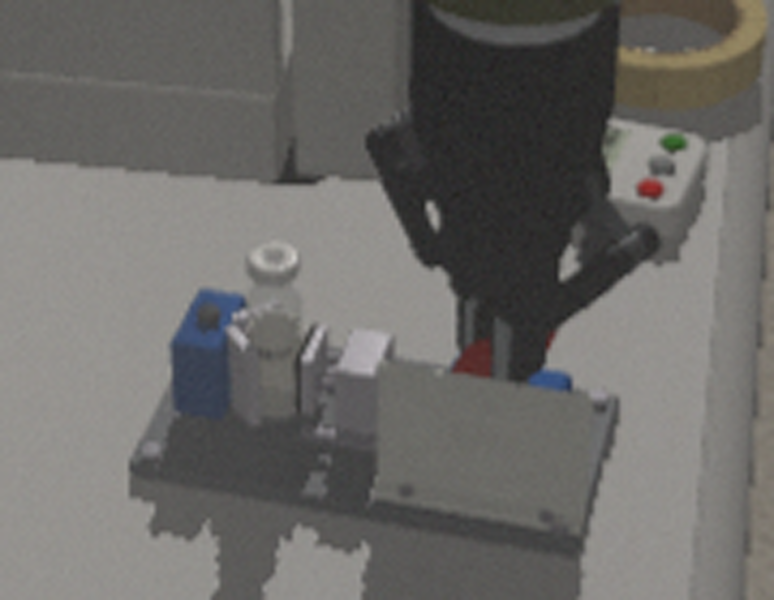

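carry_out([
  [0,0,0,0.07,-1],
  [0,0,0,0.14,-1],
  [0,0,0,0.2,-1],
])

```text
clock: 13.22
position: [0.4501, 0.2078, 0.0655]
ee_rot: [0.839, 0.544, 0.001, 0.0]
ft_force: [3.1, -2.4, 5.7]
grip_width: 0.082
grasp_force: 51.7
```

```bash
python3 k.py
```

```text
t 13.22 pos [0.4501 0.2078 0.0655] q [8.394e-01 5.436e-01 8.000e-04 2.000e-04] toolx deg 65.85 F [ 3.1 -2.4  5.7] T [-0.781 -0.735  0.319] w 0.082 g 51.7
turned deg 69.13
```

carry_out([
  [0,0,0,0.07,-1],
  [0,0,0,0.14,-1],
])

```text
clock: 13.48
position: [0.4501, 0.2077, 0.0655]
ee_rot: [0.859, 0.512, 0.001, 0.0]
ft_force: [3.7, -2.5, 5.3]
grip_width: 0.08
grasp_force: 51.7
```

```bash
python3 k.py
```

```text
t 13.47 pos [0.4501 0.2077 0.0655] q [8.587e-01 5.124e-01 8.000e-04 2.000e-04] toolx deg 61.65 F [ 3.7 -2.5  5.3] T [-0.77  -0.838  0.362] w 0.08 g 51.7
turned deg 73.33
```

carry_out([
  [0,0,0,0.05,-1],
  [0,0,0,0.1,-1],
])

```text
clock: 13.72
position: [0.4502, 0.2077, 0.0655]
ee_rot: [0.872, 0.49, 0.001, 0.0]
ft_force: [4.1, -2.5, 6.4]
grip_width: 0.078
grasp_force: 51.8
```

```bash
python3 k.py
```

```text
t 13.72 pos [0.4502 0.2077 0.0655] q [8.718e-01 4.899e-01 8.000e-04 2.000e-04] toolx deg 58.67 F [ 4.1 -2.5  6.4] T [-0.838 -0.834  0.393] w 0.078 g 51.8
turned deg 76.31
```

carry_out([
  [0,0,0,0.1,-0.7],
  [0,0,0,0.1,-0.5],
  [0,0,0,0.1,-0.5],
  [0,0,0,0.1,-0.5],
])

```text
clock: 14.22
position: [0.4491, 0.2079, 0.0648]
ee_rot: [0.884, 0.468, -0.0, -0.0]
ft_force: [-0.1, 0.4, 0.4]
grip_width: 0.253
grasp_force: 0.0
```

carry_out([
  [0,0,-0.1,0,-0.5],
  [0,0,-0.3,0,-0.5],
  [0,0,-0.6,0,-0.5],
  [0,0,-0.9,0,-0.5],
  [0,0,-0.9,0,-0.5],
  [0,0,-0.9,0,-0.5],
])

```text
clock: 14.98
position: [0.4491, 0.2077, 0.2002]
ee_rot: [0.884, 0.468, 0.0, -0.0]
ft_force: [0.6, -0.0, -0.6]
grip_width: 0.251
grasp_force: 0.0
```

carry_out([
  [-0.2,0.2,0,0,-0.5],
  [-0.4,0.4,0,0,-0.5],
  [-0.7,0.7,0,0,-0.5],
  [-0.9,0.9,0,0,-0.5],
  [-0.9,0.9,0,0,-0.5],
  [-0.9,0.9,0,0,-0.5],
])

```text
clock: 15.72
position: [0.4844, 0.0208, 0.1991]
ee_rot: [0.884, 0.468, -0.001, -0.0]
ft_force: [-0.1, -0.2, 0.8]
grip_width: 0.254
grasp_force: 0.0
```

```bash
python3 - <<'E'
from m import *
o=state()
for n in("top","side"):
    for i in range(2): p=camera(n); print(n,knob(p))
    b=p
    for q in("vial","timer","tape_roll","wash_small"): print(q,[(x["conf"],np.round(x["position"],3)) for x in boxes_of(q,p)[:1]])
print(vialfit(p,[.54,.225],.05,.08))
u,v=px(p,[.51,.22,.06])[0].astype(int)
cv2.imwrite("pics/c8.png",cv2.resize(p["img"][v-70:v+70,u-80:u+100,::-1],(774,600),interpolation=2))
E
```

```text
t 15.72 pos [0.4844 0.0208 0.1991] q [ 8.838e-01  4.679e-01 -7.000e-04 -3.000e-04] toolx deg 55.79 F [-0.1 -0.2  0.8] T [ 0.028  0.023 -0.003] w 0.254 g 0.0
top (array([0.44914254, 0.20673676]), array([0.44872195, 0.20617822]), (55.89081573486328, 7.88102912902832), np.float64(-120.80825615022779), 81)
top (array([0.4492129, 0.2067548]), array([0.44884924, 0.20610634]), (55.90986251831055, 7.745216369628906), np.float64(-120.75877939240915), 80)
vial []
timer [(0.59, array([0.46 , 0.023, 0.02 ]))]
tape_roll []
wash_small [(0.67, array([0.737, 0.289, 0.09 ]))]
side (array([0.44340541, 0.21864606]), array([0.44209842, 0.21867966]), (52.04060745239258, 27.551860809326172), np.float64(56.11114076951563), 196)
side (array([0.44311506, 0.21896226]), array([0.44181073, 0.21919917]), (51.878997802734375, 27.45615577697754), np.float64(52.63730085992253), 202)
vial [(0.92, array([0.54 , 0.23 , 0.061]))]
timer [(0.56, array([0.464, 0.016, 0.019]))]
tape_roll [(0.73, array([ 0.486, -0.095,  0.021]))]
wash_small [(0.97, array([0.738, 0.309, 0.064]))]
(array([0.54202566, 0.22471163]), 178, np.float64(0.0014726058579449372))
```

View pics/c8.png

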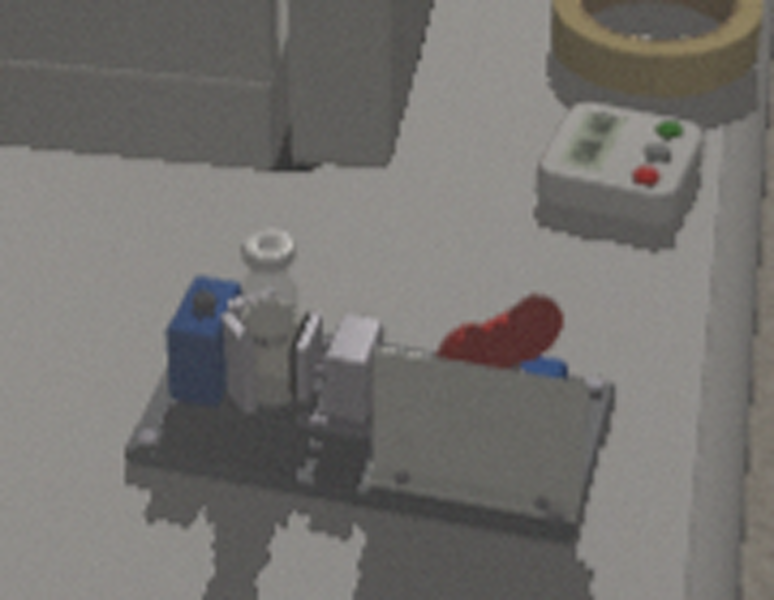

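```bash
python3 -c "
from workcell import ticket
print(ticket.hand_in())"
```

```text
the job is handed in; nothing more can be done
None
```

The vial stands upright in the vise, held at roughly 12–13 N judging by the knob torque (0.39 N m against about 0.27 turning free). The robot is clear of everything, and I handed the job in at about 16 s; no verdict was shown.

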